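# Shift the bench drive unit into third gear

## Task

Put the bench drive unit into third gear: push its lever with closed fingertips along the gate, across to the right-hand side and then away from the operator, fully home into the third slot (far right, three dots), and leave it there. The lever may at first stand anywhere along the left-hand pair of slots. Only push the knob, never grip it or take it between the fingers, and leave the battery, the tin and the beaker round the unit alone.

Things in the scene. Friction and masses are not known exactly. Their poses are not given: they have to be found in the camera images.
- drive_unit: Fixed grey gearbox, 160 (x) x 150 (y) x 74 mm, with a motor cylinder behind (to x = +148 mm) and a short output shaft on its right. Origin: centre of its underside, on the bench. +x points away from the operator ('far', 'forward'), +y to the operator's left, +z up. Centred on top is a light metal gate plate 100 x 100 mm, upper face 86 mm above the bench, with an H-shaped opening.
- selector_cross (a joint): Sideways lean of the lever, rad, about an axis along the unit's x, 25 mm above the bench on the unit's vertical centre line. Stops at -0.25 (left-hand slots) and +0.25 (right-hand slots); in a slot it stays beyond about +-0.2. Stays where it is left (friction; 2 to 3 N at the knob moves it).
- selector_fore (a joint): Fore-and-aft lean of the lever, rad, about the unit's y at the same pivot. 0 = upright, level with the cross-passage; + = leaning forward, away from the operator (far slots), stop +0.29; - = towards the operator (near slots), stop -0.29. The lever crosses freely only within about +-0.05 rad (knob +-7 mm). Stays where it is left (friction; 2 to 3 N at the knob moves it).
- knob (a point): Centre of the black ball knob, 36 mm in diameter, on the 10 mm steel lever rod. 140 mm from the lever's pivot, so 165 mm above the bench when upright; it travels about 40 mm forward or back and 35 mm to either side of the middle. A collar 16 mm across, 12 mm high, lies just under the ball.
- gate_centre (a point): Centre of the H opening, on the plate's upper face. Two slots along the unit's x, about 15 mm wide, centre lines 15.5 mm left and right of here, are joined midway by a cross-passage 16 mm wide along y; the plate (tongue tips rounded) blocks the lever elsewhere. Dots mark the slot ends: one = far left, two = near left, three = far right, four = near right.
- third_slot (a point): Where the lever rod crosses the upper face of the gate plate when it is fully home in the third slot: 18 mm forward and 15.5 mm to the right of the gate centre.
- battery_9v: Bystander: dark block battery lying loose on the bench left of the unit, 26 x 50 x 17 mm; origin at its underside.
- solder_tin: Bystander: small round tin with a lid, loose on the bench right of the unit near its front corner, 47 mm across, 28 mm high; origin at its underside.
- oven_beaker: Bystander: empty low glass beaker, loose on the bench behind the unit to the left, 54 mm across, 70 mm high; origin at its underside.

How it is judged:
By the outcome, as a careful person would: the job done as asked, in the order asked, and still so for the second after the job is handed in, with the robot touching nothing.
It also fails if it takes over 51 s, if anything falls off the work surface, if the arm or the gripper's body presses on something with over 40 N, if the wrist force passes 120 N, or if a joint passes its speed limit or range.

## Robot

A 7-joint arm with a two-finger parallel gripper is mounted at the origin on a cart in front of the work surface, level with it; the furniture and walls round the work are solid. World frame = base frame: x ahead of the robot, y to its left, z up, the work surface at z = 0. Lengths are in m, angles in rad, forces in N, time in s.
With the tool pointing down it reaches from about 0.35 to 0.9 m from the base axis. Payload 8.1 kg.
Tool frame: the origin (TCP) lies between the finger pads; the fingertips stand ahead of it and the grasp point (between the pads) is the TCP (arm.nose_length is the z of the fingertips in the tool frame, in m); z points along the fingers, y is the line along which they close (so a half turn about z gives the same grasp; the last joint's range is limited). The gripper opens to 92 mm and grips with 3 to 60 N. Pads are 19 mm wide; open, the fingers measure 130 mm over their backs; the gripper's body (75 mm by 190 mm) begins 47 mm behind the grasp point.
Start: joints at [1.013, 0.434, 0.025, 1.573, -0.012, 1.134, -0.075], TCP at [0.275, -0.561, 0.246] pointing down, gripper open.
Joint ranges: [-2.62, 2.62], [-0.44, 2.09], [-1.27, 1.32], [0.08, 2.57], [-1.32, 4.46], [0.12, 2], [-2.74, 2.74]. Speed limits (rad/s): [2.22, 2.22, 3.01, 3.01, 3.14, 3.14, 3.14].

## Interface

Orientations are given as a rotation vector (axis times angle).
In Python, from cell import sensors, optics, arm gives the robot as it stands.
- The arm moves only by the tool arm_command, never from a script. Its argument "deltas" is one flat list of numbers, 7 for each row, row after row: the turn, a rotation vector about the world's x, y, z as a fraction of full scale, then the shift along the world's x, y, z as a fraction of full scale, then the finger opening in mm, from 0 to 91.8. In form: [wx, wy, wz, dx, dy, dz, fingers, wx, wy, wz, dx, dy, dz, fingers, ...]. A call has 1 to 20 rows; each row is the pose to reach, as a shift and turn from the pose commanded when the call began; what a row does not reach only later rows make up. Full scale, the value 1, is 1 m for a shift and 90 degrees for a turn. A row lasts 1/10 s, in which the tool goes at most 50 mm and 8.59 degrees, less where a joint would pass 70% of its speed; a pose out of reach is approached as far as the arm can. A call with a number of a shift or a turn outside -1 to 1 is refused whole. A call with a gripper value outside its range is refused whole. The fingers move at their own pace and stop on an object; "force" is the grip in N (left out, the last holds). Time passes only in rows, so rows that repeat a pose let the fingers close. It gives the time, the measured TCP pose, the force, the opening and the grip force at its end, in the units of the state.
- sensors.observe(): the state, without advancing time (a new reading comes with each control period).
- optics.get_image(name): name is "scene" or "top"; returns the picture (384x512x3 uint8, blue, green, red); there is no depth.
- optics.calibration(name): a dict with "camera_matrix" (3x3 intrinsics, pixels), "D" ([k1, k2, p1, p2, k3] as OpenCV has them; the pictures are not rectified), "rvec" (rotation vector, rad) and "tvec" (3), from world to camera coordinates, as OpenCV has them. Camera axes: x right, y down, z forward; pixel columns grow to the right and rows downward; lengths in m; the calibration is good to about 2 mm. A picture is of the moment at which its call begins. calibration takes no time and is no camera call.
- arm.sign_off(): hands the job in; it is judged then, once.
The state is a dict: "clock": time; "joints": joint angles; "dq": joint speeds; "joint_efforts": joint torques, N m; "position": TCP position; "ee_rot": TCP orientation; "force": force on the tool from outside, world axes, zero at the start; "ft_torque": the same for the moment, N m; "width": opening from 0.0 (shut) to 1.0 (fully open); "gripper_force": force on a finger pad.
Only numpy, scipy, OpenCV 4.12 (cv2) and the standard library are available. Lean on these libraries where they do the work, as an engineer would, in place of code of your own. Each camera call takes 0.05 s, during which the arm holds its last target. There are 200 camera calls.

## Working session

There is one attempt and no reset: what is moved stays moved. The work goes in short steps, Python scripts to look and compute and a tool call to move; the robot and the scene stay as the last step left them, time stands still between calls to the robot, and variables do not carry over. Pictures are saved under pics/ and viewed, at most 10 in all, crops included, and the job is handed in when it is done.

Besides the shell and the picture viewer there is one more tool, called after "Call:" as a command line: name --argument value ..., lists and objects as JSON in quotes. arm_command: Moves the arm, as the interface text tells. Its arguments: {"type":"object","properties":{"deltas":{"type":"array","items":{"type":"number"}},"force":{"type":"number"}},"required":["deltas"]}

```bash
mkdir -p pics; python3 - <<'E'
from cell import sensors, optics, arm
import cv2
for n in ("scene","top"):
    cv2.imwrite(f"pics/{n}0.png",optics.get_image(n)); c=optics.calibration(n); print(n,c)
s=sensors.observe(); print(s, arm.nose_length)
E
```

```text
scene {'camera_matrix': array([[361.18557292,   0.        , 251.11717174],
       [  0.        , 361.18557292, 185.95279532],
       [  0.        ,   0.        ,   1.        ]]), 'D': array([0.02333824, 0.        , 0.        , 0.        , 0.        ]), 'rvec': array([ 1.29804017, -2.20105459,  0.98179804]), 'tvec': array([0.14471014, 0.49068747, 0.48808841])}
top {'camera_matrix': array([[388.98533755,   0.        , 257.42644074],
       [  0.        , 388.98533755, 191.42933796],
       [  0.        ,   0.        ,   1.        ]]), 'D': array([-0.02453541,  0.        ,  0.        ,  0.        ,  0.        ]), 'rvec': array([ 2.11178242, -2.12233127,  0.19924577]), 'tvec': array([-0.16013903,  0.58278368,  0.86945221])}
{'clock': 0.1, 'joints': array([ 1.01340997,  0.4351284 ,  0.02496182,  1.57398006, -0.01162532,
        1.13401372, -0.0750769 ]), 'dq': array([ 5.49415714e-05, -2.80630791e-04, -6.75794242e-04, -3.76028402e-03,
       -1.42097981e-03,  1.09579594e-03,  8.74293957e-04]), 'joint_efforts': array([ 3.69650268e-03, -6.69121456e+01,  9.88584012e-01, -3.15143716e+01,
       -6.03622897e-02,  3.74497636e-02,  8.09208154e-05]), 'position': array([ 0.27432593, -0.56110562,  0.24504884]), 'ee_rot': array([-3.05944675e+00, -7.07867310e-01,  6.38708549e-04]), 'force': array([ 0.22468925, -0.39459929, -0.27582141]), 'ft_torque': array([-0.0746    ,  0.00605622, -0.00903705]), 'gripper_force': 0.0, 'width': 0.9982661687195611} 0.019
```

View pics/scene0.png

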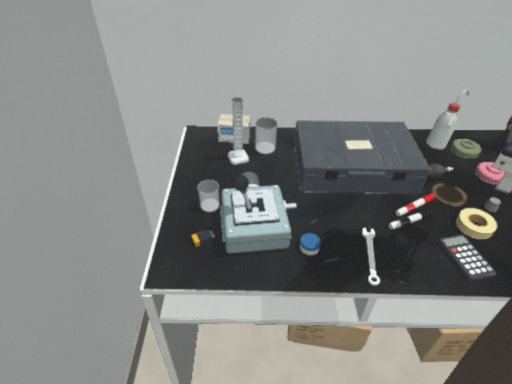

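View pics/top0.png

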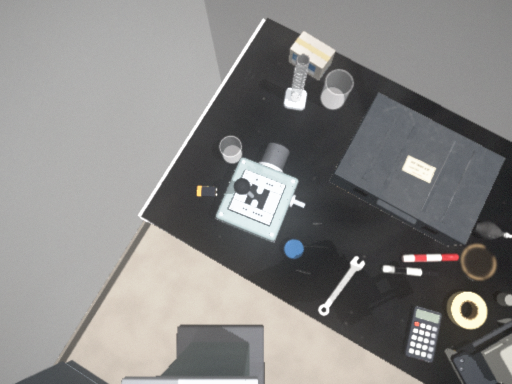

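The unit is at about (258,198) in top with the knob near (241,186), at its left. In scene the gate is at about (254,205). I'll enlarge both.

```bash
python3 - <<'E'
import cv2
a=cv2.imread("pics/top0.png")[140:250,195:315]; cv2.imwrite("pics/top1.png",cv2.resize(a,None,fx=5,fy=5,interpolation=cv2.INTER_CUBIC))
a=cv2.imread("pics/scene0.png")[165:260,185:305]; cv2.imwrite("pics/scene1.png",cv2.resize(a,None,fx=6,fy=6,interpolation=cv2.INTER_CUBIC))
E
```

```text
(no output)
```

View pics/top1.png

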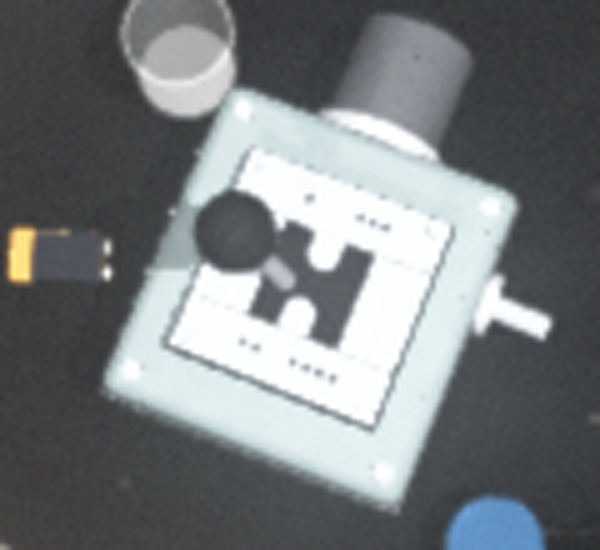

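View pics/scene1.png

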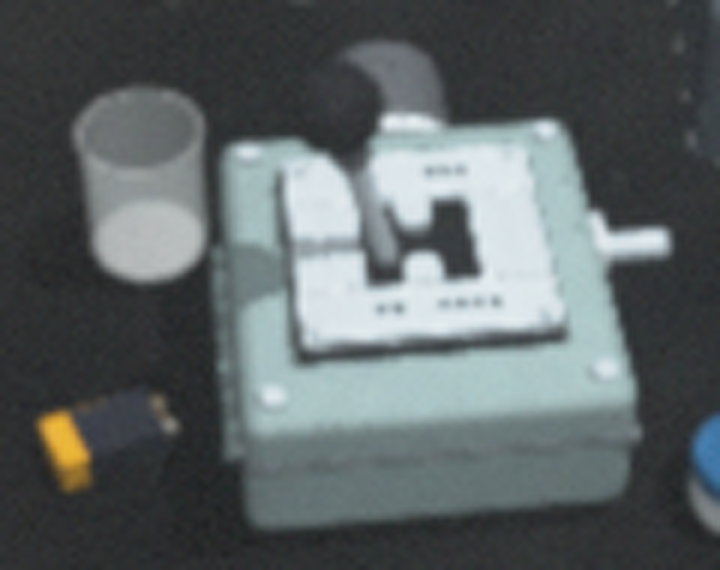

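The top crop shows plate corners at FL(248,150), FR(455,230), NR(374,430) and NL(167,345), and the knob at (236,231). In the scene crop the knob is at about (345,105) and the plate corners at FL(287,165), FR(527,147), NR(563,335) and NL(303,352).

```bash
cat > h.py <<'E'
import numpy as np, cv2
from cell import sensors, optics, arm
def ray(n,p):
    c=optics.calibration(n); R=cv2.Rodrigues(c["rvec"])[0]
    q=cv2.undistortPoints(np.array([[p]],float),c["camera_matrix"],c["D"])[0,0]
    return -R.T@c["tvec"], R.T@np.array([*q,1])
def onz(n,p,z):
    o,d=ray(n,p); return o+d*(z-o[2])/d[2]
def tri(p,q):
    (o,d),(e,f)=ray("top",p),ray("scene",q)
    s=np.linalg.lstsq(np.c_[d,-f],e-o,rcond=None)[0]
    a,b=o+s[0]*d,e+s[1]*f; return (a+b)/2,np.linalg.norm(a-b)
T=lambda u,v:(195+(u+.5)/5-.5,140+(v+.5)/5-.5)
S=lambda u,v:(185+(u+.5)/6-.5,165+(v+.5)/6-.5)
E
python3 - <<'E'
from h import *
np.set_printoptions(precision=4,suppress=True)
for n,C,P in(("top",T,[(248,150),(455,230),(374,430),(167,345)]),("scene",S,[(287,165),(527,147),(563,335),(303,352)])):
    W=np.array([onz(n,C(*p),.086) for p in P])[:,:2]
    f=(W[0]+W[1]-W[2]-W[3])/2; l=(W[0]+W[3]-W[1]-W[2])/2
    print(n,W.mean(0),np.linalg.norm(f),np.linalg.norm(l),np.degrees([np.arctan2(f[1],f[0]),np.arctan2(-l[0],l[1])]))
    g=W.mean(0)
yaw=np.arctan2(f[1],f[0])
k,e=tri(T(236,231),S(345,105)); print(k,e)
print("knob on z=.16",onz("top",T(236,231),.16),onz("scene",S(345,105),.16))
for n,p in(("top",T(195,65)),):print("beaker",onz(n,T(180,20),.07))
print("tin",onz("top",T(495,545),.028),"batt",onz("top",T(60,255),.017))
print(np.degrees(np.linalg.norm([-3.059,-.708])), cv2.Rodrigues(sensors.observe()["ee_rot"])[0])
E
```

```text
top [ 0.5628 -0.1617] 0.09925739429897668 0.10254441693943207 [-22.2301 -22.34  ]
scene [ 0.5604 -0.1558] 0.10300795737058116 0.09824376895932667 [-23.9625 -22.985 ]
[ 0.5741 -0.1305  0.1596] 0.0002847280806872456
knob on z=.16 [ 0.5739 -0.1306  0.16  ] [ 0.5738 -0.1302  0.16  ]
beaker [ 0.6967 -0.0992  0.07  ]
tin [ 0.4481 -0.2485  0.028 ] batt [ 0.5924 -0.0365  0.017 ]
179.90094688229559 [[ 0.8984  0.4392 -0.0007]
 [ 0.4392 -0.8984  0.0012]
 [-0.0001 -0.0014 -1.    ]]
```

Both views put the knob at (0.574,-0.1305,0.160), at its left end and about level with the cross-passage (fore ≈ -2 mm). The unit's yaw is about -22.7° and the gate centre is about (0.562,-0.160). I'll move above a point left of the knob with the fingers closed, turned so that tool y lies along the unit's x.

Call:
arm_command --deltas '[0,0,0.458,0.316,0.47,0.02,0,0,0,0.458,0.316,0.47,0.02,0,0,0,0.458,0.316,0.47,0.02,0,0,0,0.458,0.316,0.47,0.02,0,0,0,0.458,0.316,0.47,0.02,0,0,0,0.458,0.316,0.47,0.02,0,0,0,0.458,0.316,0.47,0.02,0,0,0,0.458,0.316,0.47,0.02,0,0,0,0.458,0.316,0.47,0.02,0,0,0,0.458,0.316,0.47,0.02,0,0,0,0.458,0.316,0.47,0.02,0,0,0,0.458,0.316,0.47,0.02,0,0,0,0.458,0.316,0.47,0.02,0,0,0,0.458,0.316,0.47,0.02,0,0,0,0.458,0.316,0.47,0.02,0,0,0,0.458,0.316,0.47,0.02,0,0,0,0.458,0.316,0.47,0.02,0,0,0,0.458,0.316,0.47,0.02,0]'

```text
clock: 1.9
position: [0.5903, -0.0922, 0.2659]
ee_rot: [2.616, 1.739, -0.0]
force: [-0.8, -0.2, 0.2]
width: 0.007
gripper_force: 0.0
```

Call:
arm_command --deltas '[0,0,0,0,0,-0.03,0,0,0,0,0,0,-0.06,0,0,0,0,0,0,-0.08,0,0,0,0,0,0,-0.1,0,0,0,0,0,0,-0.103,0,0,0,0,0,0,-0.103,0]'

```text
clock: 2.5
position: [0.5903, -0.0916, 0.1626]
ee_rot: [-2.615, -1.74, 0.001]
force: [0.3, 0.6, 0.8]
width: 0.001
gripper_force: 0.0
```

```bash
python3 - <<'E'
from h import *
print(sensors.observe()["position"],sensors.observe()["force"])
t=optics.get_image("top")[140:250,195:315]; s=optics.get_image("scene")[165:260,185:305]
cv2.imwrite("pics/a.png",np.hstack([cv2.resize(t,(400,366),interpolation=2),cv2.resize(s,(400,366),interpolation=2)]))
E
```

```text
[ 0.59029584 -0.09161621  0.16262284] [0.31530327 0.57531134 0.80494722]
```

View pics/a.png

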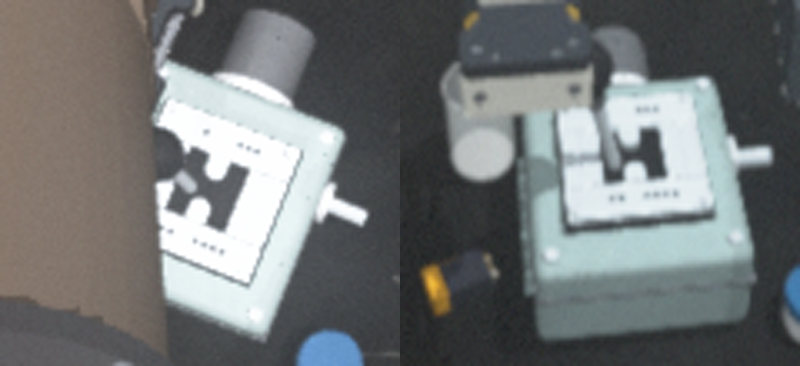

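The fingers stand left of the knob without touching it, and nothing else is disturbed. I'll push right 40 mm first.

Call:
arm_command --deltas '[0,0,0,-0.0023,-0.0055,0,0,0,0,0,-0.0046,-0.011,0,0,0,0,0,-0.0062,-0.0148,0,0,0,0,0,-0.0077,-0.0185,0,0,0,0,0,-0.0093,-0.022,0,0,0,0,0,-0.0108,-0.0258,0,0,0,0,0,-0.0123,-0.0295,0,0,0,0,0,-0.0139,-0.0332,0,0,0,0,0,-0.0154,-0.0369,0,0,0,0,0,-0.0154,-0.0369,0,0]'

```text
clock: 3.6
position: [0.5746, -0.1294, 0.1626]
ee_rot: [2.616, 1.739, -0.001]
force: [-0.6, 1.1, -0.4]
width: 0.004
gripper_force: 0.3
```

Call:
arm_command --deltas '[0,0,0,-0.0019,-0.0046,0,0,0,0,0,-0.0039,-0.0092,0,0,0,0,0,-0.0058,-0.0138,0,0,0,0,0,-0.0077,-0.0185,0,0,0,0,0,-0.0097,-0.0231,0,0,0,0,0,-0.0116,-0.0277,0,0,0,0,0,-0.0127,-0.0305,0,0,0,0,0,-0.0139,-0.0332,0,0,0,0,0,-0.0139,-0.0332,0,0]'

```text
clock: 4.5
position: [0.5608, -0.1622, 0.1625]
ee_rot: [-2.616, -1.739, 0.001]
force: [0.1, -0.3, -0.8]
width: 0.002
gripper_force: 0.2
```

```bash
python3 - <<'E'
from h import *
t=optics.get_image("top")[140:250,195:315]; s=optics.get_image("scene")[165:260,185:305]
cv2.imwrite("pics/b.png",np.hstack([cv2.resize(t,(400,366),interpolation=2),cv2.resize(s,(400,366),interpolation=2)]))
E
```

```text
(no output)
```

View pics/b.png

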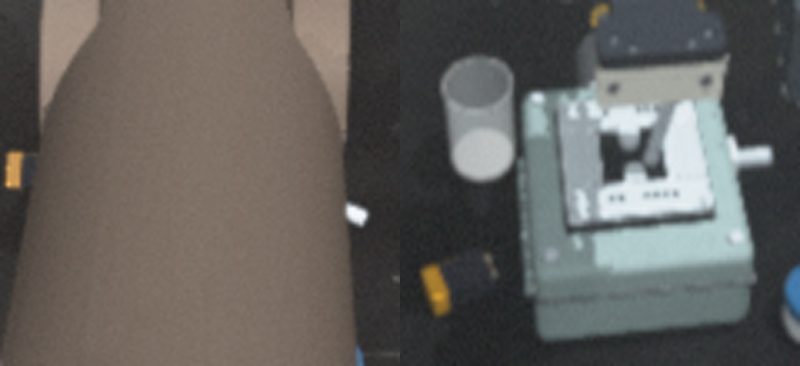

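The rod has crossed and leans right in the right-hand slot. I'll push a little further, up to the side stop.

Call:
arm_command --deltas '[0,0,0,-0.0012,-0.0028,0,0,0,0,0,-0.0019,-0.0046,0,0,0,0,0,-0.0019,-0.0046,0,0]'

```text
clock: 4.9
position: [0.5594, -0.1658, 0.1626]
ee_rot: [-2.615, -1.74, -0.001]
force: [0.7, 2.0, -2.1]
width: 0.001
gripper_force: 1.5
```

Call:
arm_command --deltas '[0,0,0,0.0077,0.0185,0,0,0,0,0,0.0077,0.0185,0.04,0,0,0,0,0.0077,0.0185,0.08,0,0,0,0,0.0077,0.0185,0.08,0,0,0,0,-0.025,0.006,0.08,0,0,0,0,-0.0567,-0.0063,0.08,0,0,0,0,-0.0567,-0.0063,0.08,0,0,0,0,-0.0567,-0.0063,0.05,0,0,0,0,-0.0567,-0.0063,0.02,0,0,0,0,-0.0567,-0.0063,0,0,0,0,0,-0.0567,-0.0063,-0.004,0,0,0,0,-0.0567,-0.0063,-0.004,0]'

```text
clock: 6.1
position: [0.5027, -0.1725, 0.1585]
ee_rot: [-2.615, -1.74, 0.001]
force: [-0.3, -0.2, -0.1]
width: 0.006
gripper_force: 0.0
```

```bash
python3 - <<'E'
from h import *
t=optics.get_image("top")[140:250,195:315]; s=optics.get_image("scene")[165:260,185:305]
cv2.imwrite("pics/c.png",np.hstack([cv2.resize(t,(400,366),interpolation=2),cv2.resize(s,(400,366),interpolation=2)]))
E
```

```text
(no output)
```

View pics/c.png

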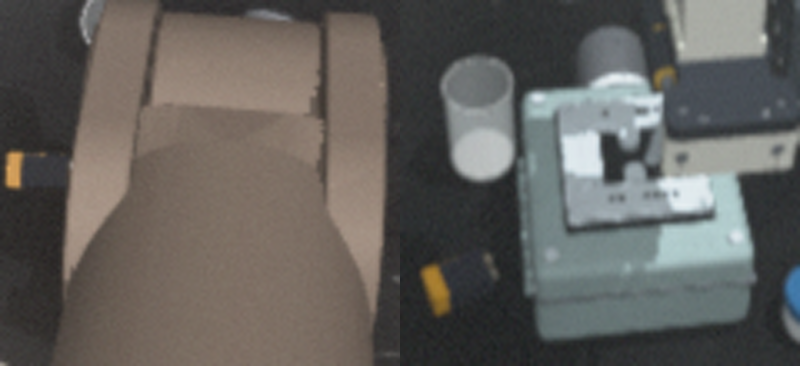

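The fingers are behind the knob and the rod is still in the right-hand slot. I'll push forward 45 mm.

Call:
arm_command --deltas '[0,0,0,0.0046,-0.0019,0,0,0,0,0,0.0092,-0.0039,0,0,0,0,0,0.0138,-0.0058,0,0,0,0,0,0.0185,-0.0077,0,0,0,0,0,0.0231,-0.0097,0,0,0,0,0,0.0277,-0.0116,0,0,0,0,0,0.0323,-0.0135,0,0,0,0,0,0.0369,-0.0154,0,0,0,0,0,0.0415,-0.0174,0,0,0,0,0,0.0415,-0.0174,0,0]'

```text
clock: 7.2
position: [0.5447, -0.19, 0.1585]
ee_rot: [-2.615, -1.74, -0.0]
force: [-1.6, 0.6, 0.1]
width: 0.002
gripper_force: 0.5
```

Call:
arm_command --deltas '[0,0,0,0.0018,-0.0008,0,0,0,0,0,0.0037,-0.0015,0,0,0,0,0,0.0055,-0.0023,0,0,0,0,0,0.0055,-0.0023,0,0]'

```text
clock: 7.6
position: [0.5497, -0.1922, 0.1587]
ee_rot: [-2.616, -1.74, 0.0]
force: [-1.6, 1.4, -0.8]
width: 0.002
gripper_force: 0.9
```

Call:
arm_command --deltas '[0,0,0,0.0018,-0.0008,0,0,0,0,0,0.0028,-0.0012,0,0,0,0,0,0.0028,-0.0012,0,0]'

```text
clock: 7.9
position: [0.5526, -0.1935, 0.1587]
ee_rot: [2.616, 1.74, 0.0]
force: [-1.4, 1.0, 0.2]
width: 0.003
gripper_force: 0.9
```

Call:
arm_command --deltas '[0,0,0,0.001,-0.0004,0,0,0,0,0,0.0018,-0.0008,0,0,0,0,0,0.0018,-0.0008,0,0]'

```text
clock: 8.2
position: [0.5543, -0.1942, 0.1587]
ee_rot: [2.616, 1.74, 0.0]
force: [-1.9, 1.4, -1.4]
width: 0.004
gripper_force: 1.0
```

Call:
arm_command --deltas '[0,0,0,0.001,-0.0004,0,0,0,0,0,0.0018,-0.0008,0,0,0,0,0,0.0018,-0.0008,0,0]'

```text
clock: 8.5
position: [0.5562, -0.195, 0.1587]
ee_rot: [2.616, 1.74, 0.0]
force: [-1.6, 1.4, -1.5]
width: 0.007
gripper_force: 1.0
```

Call:
arm_command --deltas '[0,0,0,0.001,-0.0004,0,0,0,0,0,0.0018,-0.0008,0,0,0,0,0,0.0018,-0.0008,0,0]'

```text
clock: 8.8
position: [0.5576, -0.1956, 0.1586]
ee_rot: [-2.615, -1.74, 0.001]
force: [-2.5, 3.1, -1.1]
width: 0.008
gripper_force: 1.9
```

Call:
arm_command --deltas '[0,0,0,0.001,-0.0004,0,0,0,0,0,0.0018,-0.0008,0,0,0,0,0,0.0018,-0.0008,0,0]'

```text
clock: 9.1
position: [0.5588, -0.1961, 0.1584]
ee_rot: [-2.614, -1.74, 0.002]
force: [-4.9, 4.2, 0.7]
width: 0.006
gripper_force: 3.4
```

Call:
arm_command --deltas '[0,0,0,0.0018,-0.0008,0,0,0,0,0,0.0037,-0.0015,0,0,0,0,0,0.0037,-0.0015,0,0]'

```text
clock: 9.4
position: [0.561, -0.1969, 0.1579]
ee_rot: [-2.611, -1.739, 0.005]
force: [-11.6, 6.7, 3.0]
width: 0.006
gripper_force: 6.3
```

The force has climbed to 13 N, so the lever is at the stop. I'll back off straight, rise, and look.

Call:
arm_command --deltas '[0,0,0,-0.015,0.006,0,0,0,0,0,-0.037,0.0155,0,0,0,0,0,-0.037,0.0155,0.04,0,0,0,0,-0.037,0.0155,0.08,0,0,0,0,-0.08,-0.02,0.1,0,0,0,0,-0.12,-0.06,0.1,0,0,0,0,-0.15,-0.1,0.1,0,0,0,0,-0.17,-0.145,0.1,0,0,0,0,-0.19,-0.19,0.1,0,0,0,0,-0.21,-0.235,0.1,0,0,0,0,-0.23,-0.28,0.1,0,0,0,0,-0.23,-0.28,0.1,0,0,0,0,-0.23,-0.28,0.1,0]'

```text
clock: 10.7
position: [0.3319, -0.4811, 0.259]
ee_rot: [2.618, 1.733, -0.001]
force: [0.3, 0.8, 0.3]
width: 0.006
gripper_force: 0.0
```

```bash
python3 - <<'E'
from h import *
t=optics.get_image("top")[140:250,195:315]; s=optics.get_image("scene")[165:260,185:305]
cv2.imwrite("pics/d.png",np.hstack([cv2.resize(t,(400,366),interpolation=2),cv2.resize(s,(400,366),interpolation=2)]))
E
```

```text
(no output)
```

View pics/d.png

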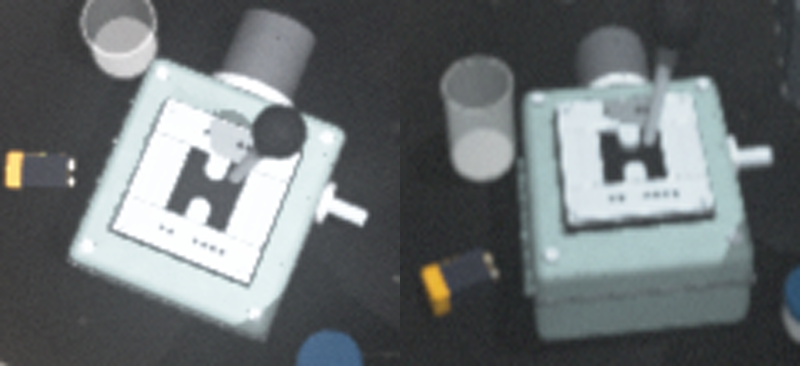

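The knob is at (279,131) in the left panel, in the far right slot, and the bystanders are unmoved. I'll check it against the fully home position.

```bash
python3 - <<'E'
from h import *
k,e=tri(T(279*1.5,131*1.5),S(677*1.8-720,20*1.557*1.0)) ; print(k,e)
f=np.array([.923,-.386]);l=np.array([.386,.923])
p=onz("top",T(418.5,196.5),.155)[:2]
for c in([.562,-.160],[.5628,-.1617]):
    d=p-np.array(c); print("fore,left",d@f,d@l)
d=p-np.array([.5739,-.1306]); print("rel. to first knob",d@f,d@l)
E
```

```text
[ 0.59078107 -0.2077567   0.15193002] 0.0016104094724958835
fore,left 0.044060727869166594 -0.033877909699532326
fore,left 0.042666127869166674 -0.032617609699532285
rel. to first knob 0.04442542786916668 -0.0656075096995323
```

Fore is about 42 mm and right about 33 mm, which matches fully home (about 40 / 34) within the measurement error. Handing in.

```bash
python3 -c "
from cell import arm; print(arm.sign_off())"
```

```text
the job is handed in; nothing more can be done
None
```

The lever is in third gear, pushed with closed fingertips across to the right and then forward until it met the stop; the robot is clear, the battery, tin and beaker look undisturbed in the last picture, and the job is handed in.

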